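# Bring the single jigsaw piece under the magnifier

## Task

With a fingertip, gently push on a spoke of the round sorting tray to turn it until the middle of the compartment that holds just one jigsaw piece is at the dark pointer block on the puzzle board, and push the arm of the magnifier round until its lens is centred over that piece. Do not pinch or lift anything: leave the pieces in the tray untouched, and do not disturb the other things on the board and table.

Things in the scene. Friction and masses are not known exactly. Their poses are not given: they have to be found in the camera images.
- tray: Round wooden sorting tray, 260 mm across, turns both ways without stops about its upright axis and stays where left (friction 0.15 N m). Origin on the axis, under the tray, 12 mm above the table. Above it: rim top 32 mm, hub (radius 46) 44 mm, spoke tops 64 mm. Five spokes 10 mm thick, out to 124 mm, at 36, 108, 180, 252, 324 degrees anticlockwise from its x axis; single piece's compartment at 0.
- single_place (a point): Point on the tray's floor, 88 mm from the axis, in the middle (between its two spokes) of the compartment that holds only one jigsaw piece. Turns with the tray. 27 mm above the table.
- station (a point): Fixed point 88 mm from the tray's axis towards the dark wooden pointer block on the board (22 mm wide, 51 mm long, 18 mm high, its pointed end 14 mm outside the tray's rim and aimed at the axis). single_place comes here when the middle of its compartment is at the pointer. 27 mm above the table.
- single: The single jigsaw piece, lying loose and flat alone in its compartment: 28 x 28 mm, 44 mm over its two tabs (along its x), 9 mm thick, 12 g. Origin at the centre of its underside, 27 mm above the table.
- lens (a point): Centre of the round magnifier lens at the end of the swivelling arm, 115 mm above the table. Clear lens 96 mm across in a black ring of 110 mm, 10 mm thick, level; it passes 39 mm over the tops of the spokes.
- pivot (a point): Fixed point on the upright axis of the magnifier's steel post, at the arm's height, 115 mm above the table. The arm is a straight level round bar 12 mm thick from here to the lens centre, 182 mm away; bare between 15 and 125 mm from the axis. Knuckle on the post: 26 mm across, top 126 mm above the table; post's foot 68 mm across.
- lens_arm (a joint): Swing of the magnifier arm about the post, rad, growing anticlockwise seen from above; 0 = lens centred over station; stops at -1.9 and 0.6. It stays where it is left (about 0.18 N m of friction: 1.8 N at 100 mm out).
- board: Grey felt-topped wooden puzzle board, fixed, 300 x 600 x 12 mm (x, y, z), carrying a flat half-done puzzle (4 mm thick), the pointer block, the magnifier's post and the tray. Origin at the centre of its underside. In its frame the tray's axis is at (0, -110) mm, the post's at (100, 130) mm.
- pair1a: One of the two loose jigsaw pieces (as the single one) lying flat in the compartment centred 72 degrees from the tray's x axis. Origin at the centre of its underside.
- pair1b: One of the two loose jigsaw pieces (as the single one) lying flat in the compartment centred 72 degrees from the tray's x axis. Origin at the centre of its underside.
- pair2a: One of the two loose jigsaw pieces (as the single one) lying flat in the compartment centred 144 degrees from the tray's x axis. Origin at the centre of its underside.
- pair2b: One of the two loose jigsaw pieces (as the single one) lying flat in the compartment centred 144 degrees from the tray's x axis. Origin at the centre of its underside.
- pair3a: One of the two loose jigsaw pieces (as the single one) lying flat in the compartment centred 216 degrees from the tray's x axis. Origin at the centre of its underside.
- pair3b: One of the two loose jigsaw pieces (as the single one) lying flat in the compartment centred 216 degrees from the tray's x axis. Origin at the centre of its underside.
- pair4a: One of the two loose jigsaw pieces (as the single one) lying flat in the compartment centred 288 degrees from the tray's x axis. Origin at the centre of its underside.
- pair4b: One of the two loose jigsaw pieces (as the single one) lying flat in the compartment centred 288 degrees from the tray's x axis. Origin at the centre of its underside.
- stray: Bystander: loose jigsaw piece lying on the board, not in the tray. Origin at the centre of its underside.
- tin: Bystander: small jar on the board, 46 mm across, 45 mm high. Origin at the centre of its underside.
- mug: Bystander: white mug on the table, 80 mm across, 90 mm high. Origin at the centre of its underside.
- glue: Bystander: white bottle on the table, 48 mm across, 130 mm high. Origin at the centre of its underside.
- pencup: Bystander: terracotta cup on the table, 72 mm across, 100 mm high. Origin at the centre of its underside.

How it is judged:
At the end, for the whole second after the job is handed in: The middle of the single piece's compartment is within 20 mm (13 degrees) of the pointer's station, the lens centre is within 25 mm horizontally of the single piece's centre, and the tray, lens and pieces are at rest, all the pieces lying flat in the tray (horizontal distance between single_place and station below 0.02 m and horizontal distance between lens and single below 0.025 m and angular speed of tray below 0.05 rad/s and velocity of joint lens_arm between -0.05 and 0.05 rad/s and linear speed of single below 0.02 m/s and angle between single's own z axis and vertical below 0.1 rad and height (world z) of each of single, pair1a, pair1b, pair2a, pair2b, pair3a, pair3b, pair4a, pair4b below 0.034 m); the robot touches nothing.
It fails at once if a jigsaw piece in the tray is touched by the robot (over 1.5 N) (contact force between any of the arm, the fingers and single above 1.5 N or contact force between any of the arm, the fingers and pair1a above 1.5 N or contact force between any of the arm, the fingers and pair1b above 1.5 N or contact force between any of the arm, the fingers and pair2a above 1.5 N or contact force between any of the arm, the fingers and pair2b above 1.5 N or contact force between any of the arm, the fingers and pair3a above 1.5 N or contact force between any of the arm, the fingers and pair3b above 1.5 N or contact force between any of the arm, the fingers and pair4a above 1.5 N or contact force between any of the arm, the fingers and pair4b above 1.5 N).
It fails at once if a jigsaw piece is lifted 20 mm or leaves the tray (height (world z) of any of single, pair1a, pair1b, pair2a, pair2b, pair3a, pair3b, pair4a, pair4b above 0.047 m or horizontal distance between any of single, pair1a, pair1b, pair2a, pair2b, pair3a, pair3b, pair4a, pair4b and tray above 0.125 m).
It fails at once if the tray or the magnifier is gripped hard or forced (over 40 N) (contact force between any of the arm, the fingers and tray above 40 N or contact force between any of the arm, the fingers and board above 40 N).
It fails at once if a bystander is moved more than 25 mm (distance of any of stray, tin, mug, glue, pencup from where it was at the start of the episode above 0.025 m).
It also fails if it takes over 64 s, if anything falls off the work surface, if the arm or the gripper's body presses on something with over 40 N, if the wrist force passes 120 N, or if a joint passes its speed limit or range.

## Robot

A 6-joint arm with a two-finger parallel gripper is mounted at the origin on the work surface. World frame = base frame: x ahead of the robot, y to its left, z up, the work surface at z = 0. Lengths are in m, angles in rad, forces in N, time in s.
With the tool pointing down it reaches from about 0.25 to 0.775 m from the base axis. Payload 4 kg.
Tool frame: the origin (TCP) lies midway between the tips of the shut fingers; the grasp point (between the pads) lies 19 mm behind it; z points along the fingers, y is the line along which they close (so a half turn about z gives the same grasp; the last joint's range is limited). The gripper opens to 85 mm and grips with 20 to 120 N. Pads are 22 mm wide; open, the fingers measure 114 mm over their backs; the gripper's body (76 mm by 85 mm) begins 54 mm behind the grasp point. The pads swing forward as they close: fully open they stand 13 mm farther back than shut.
Start: joints at [1.216, 0.087, 1.371, -0, 1.684, -0.103], TCP at [0.137, 0.533, 0.231] pointing down, gripper open.
Joint ranges: [-3.1, 3.1], [-0.76, 2.03], [0.27, 2.55], [-1.08, 4.22], [0.17, 2.65], [-2.57, 2.57]. Speed limits (rad/s): [2.79, 2.79, 3.14, 3.14, 3.14, 3.14].

## Interface

Orientations are given as a unit quaternion [x, y, z, w].
In Python, from workcell import * gives the robot as it stands.
- The arm moves only by the tool play_rows, never from a script. Its argument "moves" is text: rows parted by semicolons, each of 4 numbers parted by spaces: the shift along the tool's x, y, z in m, then the turn about the tool's z in degrees. In form: tx ty tz roll; .... A call has 1 to 20 rows; each row shifts and turns the commanded pose from where the row before left it, along the tool's axes as they then stand; what a row does not reach is not made up. A row lasts 1/8 s, in which the tool goes at most 62.5 mm and 10.7 degrees, less where a joint would pass 70% of its speed; a pose out of reach is approached as far as the arm can. A call is refused whole if a number of a shift passes 0.0625 or a number of a turn 10.7, either way. A call with a gripper value outside its range is refused whole. "claw" is the opening, from 0 (shut) to 1 (fully open), set as the call begins (left out, the last holds). The fingers move at their own pace and stop on an object; "grip_force" is the grip in N (left out, the last holds). Time passes only in rows, so rows that do not move let the fingers close. It gives the time, the measured TCP pose, the force, the opening and the grip force at its end, in the units of the state.
- get_obs(): the state, without advancing time (a new reading comes with each control period).
- capture(name): name is "scene" or "top" or "wrist"; returns a dict with "frame" (420x560x3 uint8, red, green, blue), "mtx" (3x3 intrinsics, pixels), "cam_to_world" (4x4, takes a point from camera to world coordinates). Camera axes: x right, y up, looking along -z (the intrinsics and any distortion apply to the point x, -y, -z); pixel columns grow to the right and rows downward; lengths in m; the calibration is good to about 2 mm. A picture is of the moment at which its call begins. There is no depth.
- hand_in(): hands the job in; it is judged then, once.
The state is a dict: "clock": time; "joints": joint angles; "joint_velocities": joint speeds; "joint_torque": joint torques, N m; "eef_pos": TCP position; "orientation": TCP orientation; "force": force on the tool from outside, world axes, zero at the start; "ft_torque": the same for the moment, N m; "grip_width": opening from 0.0 (shut) to 1.0 (fully open); "grip_force": force on a finger pad.
Only numpy, scipy, OpenCV 4.12 (cv2) and the standard library are available. Lean on these libraries where they do the work, as an engineer would, in place of code of your own. Each camera call takes 0.05 s, during which the arm holds its last target. There are 200 camera calls.

## Working session

There is one attempt and no reset: what is moved stays moved. The work goes in short steps, Python scripts to look and compute and a tool call to move; the robot and the scene stay as the last step left them, time stands still between calls to the robot, and variables do not carry over. Pictures are saved under pics/ and viewed, at most 10 in all, crops included, and the job is handed in when it is done.

Besides the shell and the picture viewer there is one more tool, called after "Call:" as name(argument=value, ...) on one line, values as JSON. play_rows: Moves the arm, as the interface text tells. Its arguments: {"type":"object","properties":{"moves":{"type":"string"},"claw":{"type":"number"},"grip_force":{"type":"number"}},"required":["moves"]}

```bash
mkdir -p pics; ls
python3 - <<'E'
from workcell import *
import cv2,numpy as np
for n in ("top","scene"):
    c=capture(n); cv2.imwrite(f"pics/{n}0.png",c["frame"][:,:,::-1])
    np.savez(f"{n}0.npz",**c); print(n,c["mtx"].tolist(),np.round(c["cam_to_world"],3).tolist(),c.keys())
o=get_obs();print(o)
E
```

```text
pics
top [[392.38210653604, 0.0, 278.57530765049705], [0.0, 392.38210653604, 213.29757215909194], [0.0, 0.0, 1.0]] [[-0.016, 0.986, -0.165, 0.369], [-1.0, -0.017, -0.006, -0.015], [-0.009, 0.165, 0.986, 1.288], [0.0, 0.0, 0.0, 1.0]] dict_keys(['frame', 'mtx', 'cam_to_world'])
scene [[456.04221976822686, 0.0, 281.4379238507207], [0.0, 456.04221976822686, 216.73538886806736], [0.0, 0.0, 1.0]] [[-0.808, -0.489, 0.329, 0.975], [0.589, -0.669, 0.453, 0.545], [-0.001, 0.56, 0.829, 1.118], [0.0, 0.0, 0.0, 1.0]] dict_keys(['frame', 'mtx', 'cam_to_world'])
{'clock': 0.1, 'joints': array([ 1.21589367e+00,  8.79109679e-02,  1.37210280e+00, -6.90395101e-06,
        1.68360421e+00, -1.03085584e-01]), 'joint_velocities': array([-0.00113126, -0.00317084, -0.00215067, -0.00109101,  0.00072029,
        0.00073451]), 'joint_torque': array([ 2.42570182e-03, -3.53013682e+01, -3.14219356e+01, -1.56535207e-04,
        7.92999024e-03,  1.84285960e-05]), 'eef_pos': array([0.1368837 , 0.53223425, 0.23024001]), 'orientation': array([ 1.25576448e-01,  9.92083429e-01, -9.87006935e-04, -2.26531753e-04]), 'force': array([-0.63507996, -0.19689282,  0.17002383]), 'ft_torque': array([ 0.05348456,  0.00259961, -0.00178288]), 'grip_force': 0.0, 'grip_width': 0.9983724061650622}
```

View pics/top0.png

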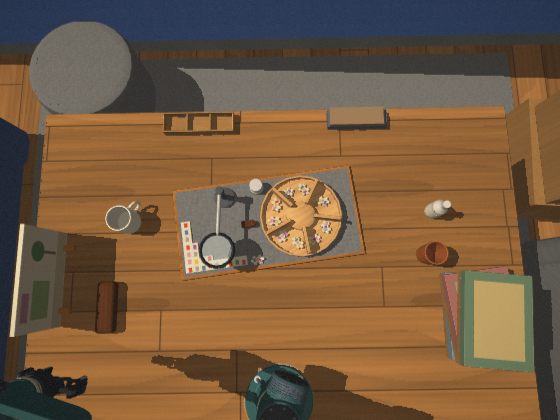

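View pics/scene0.png

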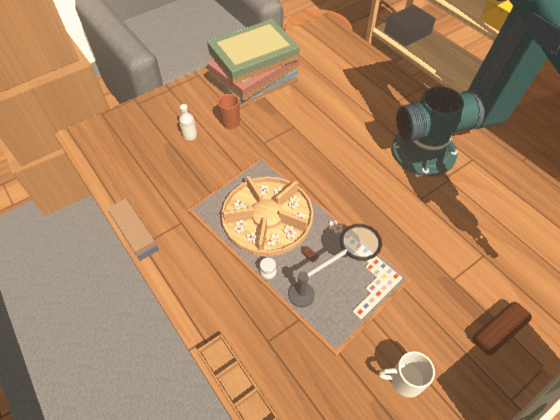

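The top view shows the tray at about (302,217), the pointer at (249,224), the post at about (228,195) and the lens at (217,251). The robot base is at the bottom. I'll zoom in on the tray next.

```bash
cat > h.py <<'E'
import numpy as np,cv2
def ray(c,u,v,z):
    M=c["cam_to_world"];K=c["mtx"]
    d=np.linalg.inv(K)@[u,v,1.]; d=M[:3,:3]@(d*[1,-1,-1]); o=M[:3,3]
    return (o+d*(z-o[2])/d[2])
def proj(c,p):
    M=c["cam_to_world"];q=M[:3,:3].T@(np.asarray(p,float)-M[:3,3]);q=q*[1,-1,-1]
    return (c["mtx"]@(q/q[2]))[:2]
def crop(c,x,y,w,h,s,name):
    cv2.imwrite(name,cv2.resize(c["frame"][y:y+h,x:x+w,::-1],None,fx=s,fy=s,interpolation=cv2.INTER_CUBIC))
E
python3 - <<'E'
from h import *
c=np.load("top0.npz"); crop(c,165,155,200,130,4,"pics/topz.png")
E
```

```text
(no output)
```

View pics/topz.png

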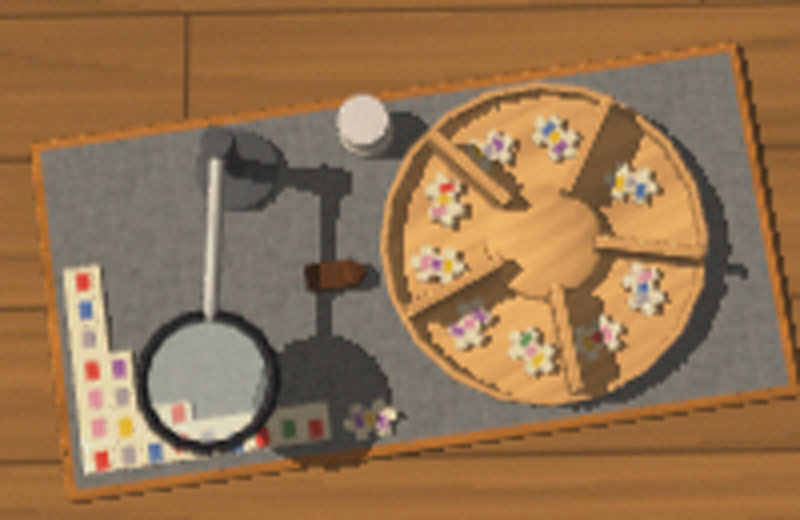

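The single piece is at crop (635,185), between the spokes at (605,110) and (690,250). The other four compartments hold pairs. The pointer is at (340,275), the post at (215,165), the lens at (210,380), and the tin at (362,120).

Run:
```python
from h import *
c=np.load("top0.npz"); s=np.load("scene0.npz")
f=lambda x,y,z: ray(c,165+(x+.5)/4-.5,155+(y+.5)/4-.5,z)[:2]
C=[f(*p,.012) for p in [(38,148),(737,45),(797,385),(75,497)]]
cen=np.mean(C,0); v=C[0]-C[1]+C[3]-C[2]; th=np.arctan2(v[1],v[0])-np.pi/2
R=np.array([[np.cos(th),-np.sin(th)],[np.sin(th),np.cos(th)]])
print("board",cen,np.degrees(th),[np.linalg.norm(C[i]-C[(i+1)%4]) for i in range(4)])
tr=cen+R@[0,-.11]; post=cen+R@[.1,.13]
print("tray",tr,"post",post, "rim fit", (f(383,245,.044)+f(708,240,.044))/2,(f(548,85,.044)+f(548,405,.044))/2)
st_p=f(330,275,.03); print("pointer",st_p)
d=st_p-tr; print("pointer dir",np.degrees(np.arctan2(d[1],d[0])), "post-dist check", np.linalg.norm(tr+.088*d/np.linalg.norm(d)-post))
st=tr+.088*d/np.linalg.norm(d)
a=st-post; a0=np.arctan2(a[1],a[0])
L=f(210,381,.115)-post; print("station",st,"lens",L+post,np.linalg.norm(L),"joint",np.degrees(np.arctan2(L[1],L[0])-a0),"a0",np.degrees(a0))
for n,p in dict(sA=(611,100),sB=(703,250),sC=(570,388),sD=(412,315),sE=(435,137)).items():
    q=f(*p,.076)-tr; print(n,np.degrees(np.arctan2(q[1],q[0])),np.linalg.norm(q))
q=f(635,185,.036)-tr; print("single",q+tr,np.degrees(np.arctan2(q[1],q[0])),np.linalg.norm(q))
print("tin",f(362,120,.045), "stray",f(370,418,.016))
for n,p in dict(tray=(*tr,.056),post=(*post,.126),lens=(*(L+post),.115)).items(): print(n,"in scene",proj(s,p))
```

```text
board [0.5573633  0.02867759] 7.717792655317925 [np.float64(0.5912197814119067), np.float64(0.28785878544538673), np.float64(0.5892809059627332), np.float64(0.29021745307677116)]
tray [ 0.57213563 -0.08032598] post [0.63899925 0.17092938] rim fit [ 0.56939805 -0.07920462] [ 0.56953968 -0.08129652]
pointer [0.54797621 0.09508801]
pointer dir 97.84190043930742 post-dist check 0.18205005421162926
station [0.56012891 0.00685107] lens [0.45744787 0.17760049] 0.18167389655546742 joint 293.5686105341072 a0 -115.67299700548847
sA -26.23982723421833 0.11793046622364126
sB -97.5522515406027 0.12109981706180632
sC -173.75960057880786 0.12240008068664357
sD 120.36678032614846 0.12488867483896435
sE 48.37932892857381 0.11768186525779264
single [ 0.61674988 -0.15355937] -58.6499637987297 0.08575290125605244
tin [0.67270249 0.06741155] stray [0.43297773 0.0643235 ]
tray in scene [266.58414282 209.58466427]
post in scene [302.8725388 275.2155671]
lens in scene [360.47678057 241.40820845]
```

Call:
play_rows(moves="0 0 0 10.6;0 0 0 10.6;0 0 0 10.6;0 0 0 10.6;0 0 0 10.6;0 0 0 10.6;0 0 0 10.6;0 0 0 10.6;0 0 0 10.6;0 0 0 10.6;0 0 0 10.6;0 0 0 10.6;0 0 0 10.4", claw=0)

```text
clock: 1.72
eef_pos: [0.1369, 0.5324, 0.2306]
orientation: [0.971, 0.239, -0.0, 0.001]
force: [0.4, -0.8, -0.1]
grip_width: 0.0
grip_force: 0.0
```

Call:
play_rows(moves="0.0076 0.0405 0 0;0.0076 0.0405 0 0;0.0076 0.0405 0 0;0.0076 0.0405 0 0;0.0076 0.0405 0 0;0.0076 0.0405 0 0;0.0076 0.0405 0 0;0.0076 0.0405 0 0;0.0076 0.0405 0 0;0.0076 0.0405 0 0;0.0076 0.0405 0 0;0.0076 0.0405 0 0;0.0076 0.0405 0 0;0.0076 0.0405 0 0;0.0076 0.0405 0 0;0.0076 0.0405 0 0;0 0 0 0;0 0 0 0")

```text
clock: 3.98
eef_pos: [0.5479, 0.0177, 0.2307]
orientation: [0.97, 0.242, -0.001, -0.001]
force: [0.0, 0.2, -0.6]
grip_width: 0.001
grip_force: 0.0
```

Call:
play_rows(moves="0 0 0.03 0;0 0 0.03 0;0 0 0.03 0;0 0 0.03 0;0 0 0.03 0;0 0 0.02 0;0 0 0 0")

```text
clock: 4.85
eef_pos: [0.5462, 0.0187, 0.0595]
orientation: [0.97, 0.242, -0.002, -0.001]
force: [0.7, 0.2, 0.6]
grip_width: -0.001
grip_force: 0.0
```

Run:
```python
from workcell import *
from h import *
print(get_obs()["eef_pos"],get_obs()["force"])
c=capture("scene"); print(proj(c,(.571,-.08,.056)),proj(c,get_obs()["eef_pos"])); crop(c,190,110,200,150,4,"pics/s1.png")
```

```text
[0.54618317 0.01869459 0.05948046] [0.68234568 0.16911561 0.6251757 ]
[266.97718502 209.46731828] [294.48594715 227.96237393]
```

View pics/s1.png

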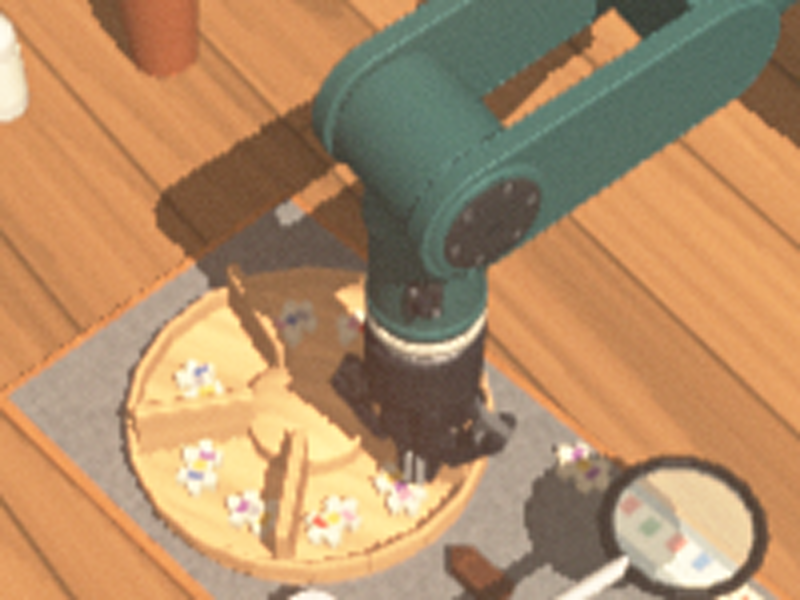

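The finger is inside the compartment between the spokes, clear of the pieces. I'll start the arc now.

Call:
play_rows(moves="-0.003 0 0 0;-0.003 0 0 0;-0.003 0 0 0;-0.0034 -0.0005 0 -2;-0.0034 -0.0005 0 -2;-0.0034 -0.0005 0 -2;-0.0051 -0.0007 0 -3;-0.0051 -0.0007 0 -3;-0.0068 -0.0009 0 -4;-0.0068 -0.0009 0 -4;-0.0068 -0.0009 0 -4;-0.0068 -0.0009 0 -4;-0.0068 -0.0009 0 -4;-0.0068 -0.0009 0 -4;-0.0068 -0.0009 0 -4;-0.0068 -0.0009 0 -4")

```text
clock: 6.9
eef_pos: [0.4844, -0.0342, 0.0619]
orientation: [0.809, 0.588, 0.001, -0.0]
force: [-0.3, 1.4, 1.5]
grip_width: 0.001
grip_force: 1.0
```

Run:
```python
from workcell import *
from h import *
o=get_obs();d=o["eef_pos"][:2]-[.571,-.08];print(np.hypot(*d),np.degrees(np.arctan2(d[1],d[0])),o["force"],o["joints"])
c=capture("scene"); crop(c,190,110,200,150,4,"pics/s2.png")
```

```text
0.09795821390072339 152.11578939792275 [-0.29901851  1.364784    1.46431101] [-1.88423770e-01  4.34213857e-02  1.76281150e+00  1.75750332e-03
  1.33464255e+00  1.23598114e-01]
```

View pics/s2.png

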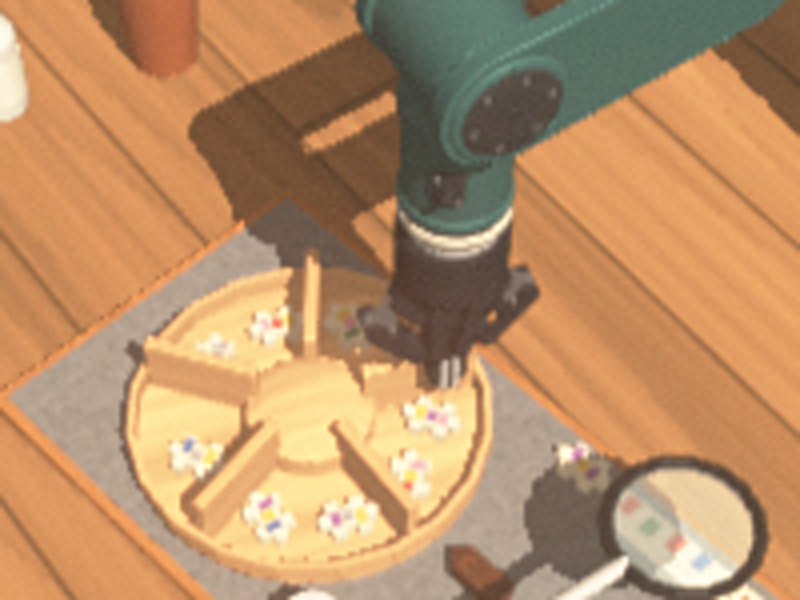

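Call:
play_rows(moves="-0.0051 -0.0007 0 -3;-0.0086 -0.001 0 -5;-0.0086 -0.001 0 -5;-0.0086 -0.001 0 -5;-0.0086 -0.001 0 -5;-0.0086 -0.001 0 -5;-0.0086 -0.001 0 -5;-0.0086 -0.001 0 -5;-0.0086 -0.001 0 -5;-0.0086 -0.001 0 -5;-0.0086 -0.001 0 -5;-0.0086 -0.001 0 -5;-0.0086 -0.001 0 -5;-0.0086 -0.001 0 -5;-0.0086 -0.001 0 -5;-0.0086 -0.001 0 -5;-0.0086 -0.001 0 -5;-0.0068 -0.0009 0 -4;-0.0068 -0.0009 0 -4;-0.0051 -0.0007 0 -3")

```text
clock: 9.45
eef_pos: [0.5329, -0.1707, 0.0611]
orientation: [0.122, 0.993, 0.001, -0.001]
force: [-2.8, 0.9, 0.4]
grip_width: -0.0
grip_force: 1.0
```

Run:
```python
from workcell import *
from h import *
o=get_obs();d=o["eef_pos"][:2]-[.571,-.08];print(o["eef_pos"],np.hypot(*d),np.degrees(np.arctan2(d[1],d[0])),o["force"],o["joints"])
```

```text
[ 0.53291681 -0.17069655  0.06110989] 0.09836764461349062 -112.77737907126291 [-2.7954386   0.90092147  0.39409941] [-4.11640571e-01  2.04456703e-01  1.58418262e+00  5.97688688e-04
  1.35507427e+00 -1.73839547e+00]
```

Call:
play_rows(moves="-0.0034 -0.0005 0 -2;-0.0051 -0.0007 0 -3;-0.0051 -0.0007 0 -3;-0.0051 -0.0007 0 -3;-0.0051 -0.0007 0 -3;-0.0034 -0.0005 0 -2;-0.0034 -0.0005 0 -2;-0.0034 -0.0005 0 -2;-0.0017 -0.0002 0 -1;0 0 0 0;0.006 0 0 0;0.006 0 0 0;0 0 -0.02 0;0 0 -0.03 0;0 0 -0.04 0;0 0 -0.04 0;0 0 -0.04 0")

```text
clock: 11.58
eef_pos: [0.5561, -0.1807, 0.2329]
orientation: [-0.061, 0.998, -0.0, 0.001]
force: [0.1, -0.9, 0.7]
grip_width: -0.001
grip_force: 0.0
```

Run:
```python
from workcell import *
from h import *
print(get_obs()["eef_pos"])
c=capture("top"); np.savez("top1.npz",**c); crop(c,165,155,200,130,4,"pics/t1.png")
```

```text
[ 0.55613834 -0.18070279  0.23293915]
```

View pics/t1.png

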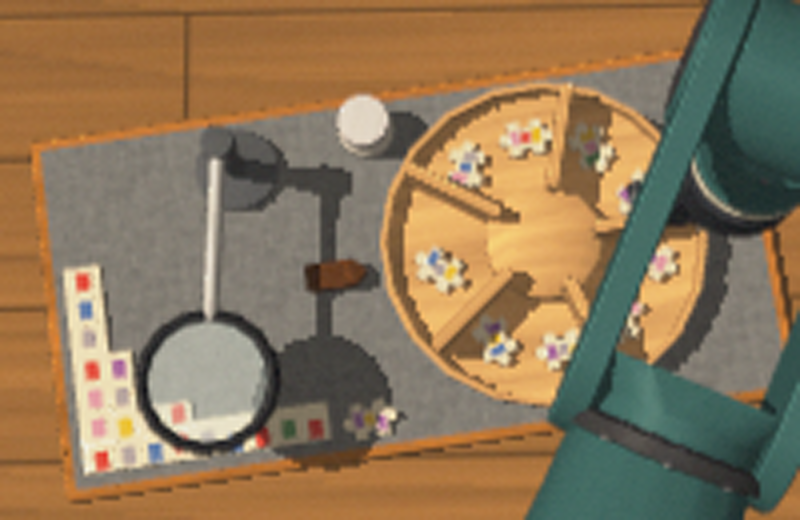

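The single piece at (440,268) is alone in the compartment facing the pointer, between spokes ending at (413,170) and (440,345). I'll measure the result and work out the arm push.

Run:
```python
from workcell import *
from h import *
c=np.load("top1.npz")
f=lambda x,y,z: ray(c,165+(x+.5)/4-.5,155+(y+.5)/4-.5,z)[:2]
tr=np.array([.571,-.080]);post=np.array([.639,.171])
for n,p in dict(a=(411,170),b=(438,345),c=(568,90)).items():
    q=f(*p,.076)-tr; print(n,np.degrees(np.arctan2(q[1],q[0])))
s=f(440,268,.036); q=s-tr; print("single",s,np.degrees(np.arctan2(q[1],q[0])),np.hypot(*q))
a=s-post; print("single from post",np.hypot(*a),np.degrees(np.arctan2(a[1],a[0]))%360)
```

```text
a 63.64838491535833
b 134.37846315016208
c -9.125057466285273
single [0.5513201  0.00582041] 102.91548211258332 0.08804794702507782
single from post 0.1870081911759822 242.03993999143938
```

The compartment is within about 1° of the pointer. Next is the magnifier arm, pushed from its +y side.

Call:
play_rows(moves="0 0 0 10.7;0 0 0 10.7;0 0 0 10.7;0 0 0 10.7;0 0 0 10.7;0 0 0 10.7;0 0 0 10.7;0 0 0 10.7;0 0 0 10.7;0 0 0 0.7;0 0 0 0")

```text
clock: 13.0
eef_pos: [0.5564, -0.1806, 0.2313]
orientation: [0.706, 0.708, 0.0, 0.0]
force: [-0.0, -0.3, -0.7]
grip_width: -0.004
grip_force: 0.0
```

Call:
play_rows(moves="0.0388 -0.0011 0 0;0.0388 -0.0011 0 0;0.0388 -0.0011 0 0;0.0388 -0.0011 0 0;0.0388 -0.0011 0 0;0.0388 -0.0011 0 0;0.0388 -0.0011 0 0;0.0388 -0.0011 0 0;0.0388 -0.0011 0 0;0.0388 -0.0011 0 0;0 0 0 0;0 0 0 0")

```text
clock: 14.5
eef_pos: [0.5457, 0.2071, 0.2312]
orientation: [0.707, 0.707, -0.0, 0.0]
force: [-0.6, 0.2, 0.1]
grip_width: 0.001
grip_force: 0.0
```

Call:
play_rows(moves="0 0 0.03 0;0 0 0.03 0;0 0 0.03 0;0 0 0.03 0;0 0 0.011 0;0 0 0 0")

```text
clock: 15.25
eef_pos: [0.5456, 0.2066, 0.1]
orientation: [0.708, 0.707, -0.001, -0.0]
force: [-0.7, 0.6, -0.5]
grip_width: 0.0
grip_force: 0.0
```

Call:
play_rows(moves="-0.004 0 0 0;-0.003 0 0 0;-0.003 0 0 0;-0.003 0 0 0;-0.003 0 0 0;-0.0033 -0.0005 0 -2;-0.0033 -0.0005 0 -2;-0.0033 -0.0005 0 -2;-0.0033 -0.0005 0 -2;-0.0066 -0.001 0 -4;-0.0066 -0.001 0 -4;-0.0066 -0.001 0 -4;-0.0066 -0.001 0 -4;-0.0066 -0.001 0 -4;-0.0066 -0.001 0 -4;-0.0066 -0.001 0 -4")

```text
clock: 17.25
eef_pos: [0.5526, 0.1331, 0.1002]
orientation: [0.453, 0.891, -0.0, -0.001]
force: [-2.1, 0.3, 1.1]
grip_width: -0.001
grip_force: 1.1
```

Run:
```python
from workcell import *
from h import *
o=get_obs();d=o["eef_pos"][:2]-[.639,.171];r=np.hypot(*d);print(o["eef_pos"],r,np.degrees(np.arctan2(d[1],d[0]))%360+np.degrees(np.arcsin(.017/r)),o["force"])
c=capture("scene"); crop(c,230,150,200,150,4,"pics/s3.png")
```

```text
[0.55256097 0.13313636 0.10015764] 0.09436822296832323 214.03350649388278 [-2.08836261  0.3158428   1.11562574]
```

View pics/s3.png

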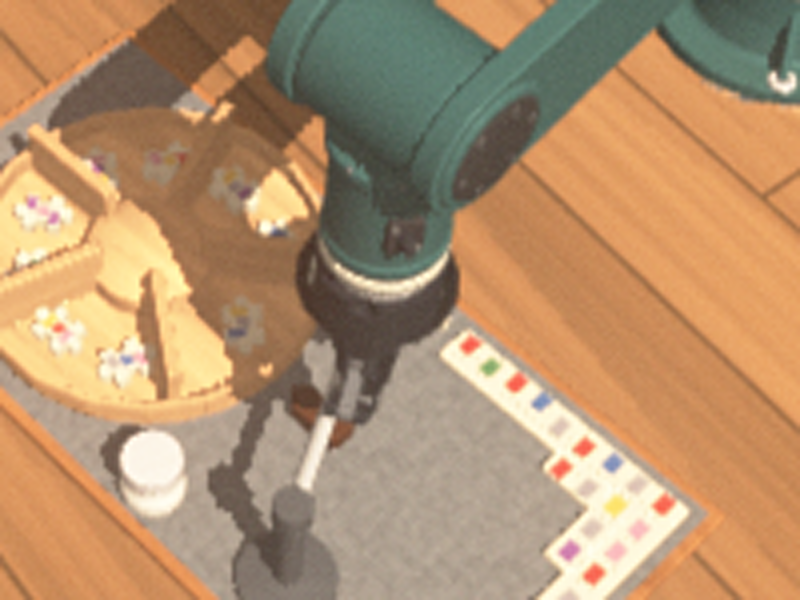

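Call:
play_rows(moves="-0.0033 -0.0005 0 -2;-0.0066 -0.001 0 -4;-0.0066 -0.001 0 -4;-0.0066 -0.001 0 -4;-0.0066 -0.001 0 -4;-0.0033 -0.0005 0 -2;-0.0033 -0.0005 0 -2;-0.0033 -0.0005 0 -2;-0.0033 -0.0005 0 -2;-0.0033 -0.0005 0 -2;0 0 0 0;0.006 0 0 0;0.006 0 0 0;0 0 -0.03 0;0 0 -0.04 0;0 0 -0.04 0;0 0 -0.04 0")

```text
clock: 19.42
eef_pos: [0.5719, 0.1029, 0.2518]
orientation: [0.225, 0.974, 0.0, 0.0]
force: [0.2, 0.7, 0.1]
grip_width: -0.0
grip_force: 0.0
```

Call:
play_rows(moves="0.04 0 0 0;0.05 0 0 0;0.05 0 0 0;0.05 0 0 0;0.05 0 0 0;0 0 0 0;0 0 0 0")

```text
clock: 20.3
eef_pos: [0.3568, 0.2079, 0.2506]
orientation: [0.225, 0.974, 0.0, 0.001]
force: [-0.3, 0.2, 0.1]
grip_width: 0.001
grip_force: 0.0
```

Run:
```python
from workcell import *
from h import *
print(get_obs()["eef_pos"])
c=capture("top"); np.savez("top2.npz",**c); crop(c,165,155,200,130,4,"pics/t2.png")
```

```text
[0.35677748 0.2079264  0.25059909]
```

View pics/t2.png

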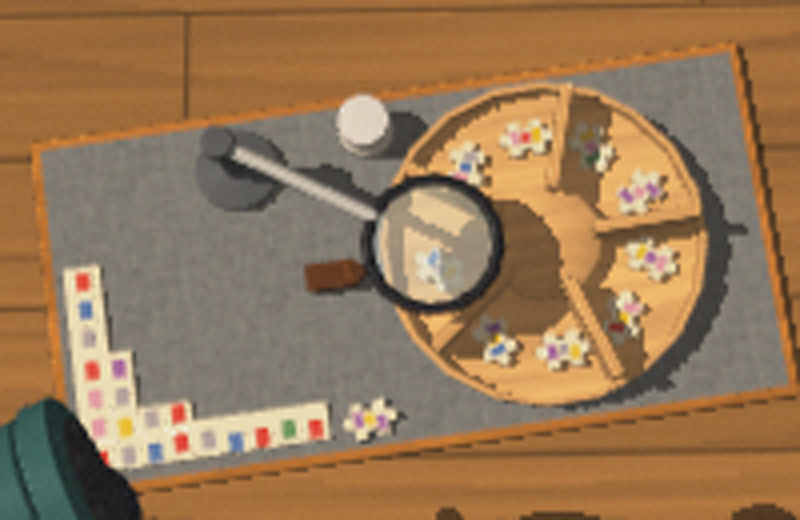

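Run:
```python
from h import *
c=np.load("top2.npz")
f=lambda x,y,z: ray(c,165+(x+.5)/4-.5,155+(y+.5)/4-.5,z)[:2]
l=f(434,243,.115);s=f(440,268,.036);tr=np.array([.571,-.08]);post=np.array([.639,.171])
print(l,s,np.hypot(*(l-s)),np.degrees(np.arctan2(*(l-post)[::-1]))%360,np.linalg.norm(l-post))
for p in ((568,90),(617,376),(700,222)):
    q=f(*p,.076)-tr; print(np.degrees(np.arctan2(q[1],q[0])),np.hypot(*q))
```

```text
[0.55903798 0.00879901] [0.5513201  0.00582041] 0.008272715604013013 243.7575746048359 0.1808399451876592
-9.125057466285273 0.11717974562116201
-155.88597787791994 0.12260378045460729
-86.42059728101817 0.11918512310597043
```

```bash
python3 -c "
from workcell import *
print(hand_in())"
```

```text
the job is handed in; nothing more can be done
None
```

The job is handed in: by camera, the single piece's compartment is within about 1–2° of the pointer and the lens is about 8 mm from the piece's centre; the hand-in gave no verdict.

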